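# Stow the nozzle, then hold the telescopic pole out at its second stop

### The job

First put the blue-capped vacuum nozzle lying in front of the telescopic pole's handle flat into its own blue-marked slot of the rack, and let go of it. Then squeeze the orange release button on the handle's side and, keeping it squeezed, pull the handle straight out past the first stop to the second stop, fully out. The pole slides back by itself, so finish still holding it fully out with the button squeezed, and leave everything else where it is.

Things in the scene. Friction and masses are not known exactly. Their poses are not given: they have to be found in the camera images.
- nozzle: Loose grey vacuum nozzle, blue cap, 0.11 kg, mouth down in front of the pole's handle. Origin: centre of its underside, x along its length, z up. Foot 110 (x) x 36 (y) x 23 mm high; a grip block 56 (x) x 26 (y) mm on its middle rises to z = 60 mm (top 9 mm blue); a 24 mm round stub, axis at z = 37 mm, reaches x = +52 mm. Grasp the block from above across y. Either way round fits the slot.
- slot_blue: Fixed slot with blue floor and a blue label block (24 x 56 x 16 mm) outside its -x end: the nozzle's own. Open white tray, 136 (x) x 66 (y) x 22 mm high, walls and floor 4 mm, inside 128 x 58 mm. Origin: centre of its underside, 6 mm above the table; x lengthwise, z up; its inner floor is at z = 4 mm. The three slots stand side by side, 70 mm apart along y, in changing order.
- slot_red: The same slot with a red label and floor; holds the red-capped brush head. Same frame and sizes.
- slot_yellow: The same slot with a yellow label and floor; empty, to stay empty. Same frame and sizes.
- handle: Black handle on the pole's inner tube: 110 mm long (x = -120 to -10 mm), 26 wide (y), 34 tall (z), its axis 65 mm above the table, nothing beneath. Origin on the pole's axis, at the mouth of the outer tube when in; moves with the handle. -x is the pull-out direction (level), z up; the button is on the -y side. The outer tube (44 mm across at its collar) lies 330 mm back along +x in a fixed dock.
- grip (a point): Point on the handle's axis level with the button's centre (82 mm along -x from the handle's origin), axes as handle. Pinch here from above, closing along y: one finger on the button, the other on the bare side across; 33 mm wide over the button, 28 mm with it pressed in. The handle's top and bottom faces are 17 mm above and below.
- pole (a joint): How far the pole is out, m: 0 in (start, latched); 0.06 first stop, where the latch catches if the button is out; 0.12 second stop, the hard end of travel. With the button pressed it slides along -x of handle against a return spring of about 4 N (in) to 6 N (out). The second stop does not latch: let go and it slides back to the first.
- release (a joint): Orange release button, travel in m: 0 out, 0.005 fully pressed. Its face, 34 mm long (x) and 22 tall (z), stands 7 mm proud of the handle's -y side and goes in along +y. The spring takes 3 N to start and 7 N fully in. The latch is free when it is pressed more than about 0.004; otherwise the pole is locked.
- brush_head: Bystander: loose red-capped brush head, of the nozzle's shape, in the red slot.
- peg_jar: Bystander: glass jar, 80 mm diameter, 100 tall.
- tablet_box: Bystander: cardboard box, 70 x 120 x 60 mm.
- scoop_cup: Bystander: blue cup, 72 mm diameter, 70 tall.
- tape_roll: Bystander: yellow ring lying flat, 90 mm diameter, 30 tall.
- iron: Bystander: clothes iron, 220 x 110 mm, 125 tall.

How it is judged (in metres and radians):
On the way, in this order (a step that is already met when the one before it is completed fails the run):
1. the nozzle lies flat in the blue slot, released and at rest (z of nozzle in the frame of slot_blue below 0.008 m and x of nozzle in the frame of slot_blue between -0.015 and 0.015 m and y of nozzle in the frame of slot_blue between -0.015 and 0.015 m and angle between nozzle's own z axis and vertical below 0.1 rad and contact force between the fingers and nozzle below 0.3 N and linear speed of nozzle below 0.02 m/s and value of joint pole below 0.02 m), for 0.2 s.
2. the release button is squeezed in by the fingers while the pole is still in (value of joint release above 0.004 m and value of joint pole below 0.02 m and contact force between the fingers and handle above 2 N), for 0.05 s.
At the end, for the whole second after the job is handed in: The nozzle is flat in the blue slot (within 15 mm of its middle along both axes, resting on its floor, upright within 6 degrees), released and at rest; the pole is out to the second stop (within 8 mm of 120 mm), with the fingers gripping the handle (over 2 N) and the button pressed more than 4 mm (z of nozzle in the frame of slot_blue below 0.008 m and x of nozzle in the frame of slot_blue between -0.015 and 0.015 m and y of nozzle in the frame of slot_blue between -0.015 and 0.015 m and angle between nozzle's own z axis and vertical below 0.1 rad and contact force between the fingers and nozzle below 0.3 N and linear speed of nozzle below 0.02 m/s and value of joint pole above 0.112 m and value of joint release above 0.004 m and contact force between the fingers and handle above 2 N); the arm keeps its last pose, push and grip.
It fails at once if the pole is pulled out before the nozzle is in the blue slot (value of joint pole above 0.02 m and not (z of nozzle in the frame of slot_blue below 0.008 m and x of nozzle in the frame of slot_blue between -0.015 and 0.015 m and y of nozzle in the frame of slot_blue between -0.015 and 0.015 m and angle between nozzle's own z axis and vertical below 0.1 rad)).
It fails at once if a bystander is moved more than 30 mm (distance of any of brush_head, peg_jar, tablet_box, scoop_cup, tape_roll, iron from where it was at the start of the episode above 0.03 m).
It also fails if it takes over 48 s, if anything falls off the work surface, if the arm or the gripper's body presses on something with over 40 N, if the wrist force passes 120 N, or if a joint passes its speed limit or range.

### The arm

A 6-joint arm with a two-finger parallel gripper is mounted at the origin on the work surface. World frame = base frame: x ahead of the robot, y to its left, z up, the work surface at z = 0. Lengths are in mm, angles in rad, forces in N, time in s.
With the tool pointing down it reaches from about 325 to 775 mm from the base axis. Payload 5.5 kg.
Tool frame: the origin (TCP) lies on the mounting face of the last link; the fingertips stand 173 mm ahead of it and the grasp point (between the pads) lies 155 mm ahead of it; z points along the fingers, x is the direction in which the jaws open and shut, and the axes are right-handed (so a half turn about z gives the same grasp; the last joint's range is limited). The gripper opens to 85 mm and grips with 20 to 120 N. Pads are 22 mm wide; open, the fingers measure 114 mm over their backs; the gripper's body (76 mm by 85 mm) begins 54 mm behind the grasp point. The pads swing forward as they close: fully open they stand 13 mm farther back than shut.
Start: joints at [1.166, 0.091, 1.231, -0, 1.82, -0.057], TCP at [204.504, 564.089, 404.675] pointing down, gripper open.
Joint ranges: [-2.87, 2.87], [-0.86, 2.18], [0.17, 2.46], [-1.51, 4.65], [0.06, 2.69], [-2.65, 2.65]. Speed limits (rad/s): [2.57, 2.57, 3.01, 3.14, 3.14, 3.14].

### API

Orientations are given as a unit quaternion [w, x, y, z].
In Python, from rig import arm gives the robot as it stands.
- The arm moves only by the tool servo_tool, never from a script. Its argument "rows" is a list of rows, each a list of 3 entries, a list of its own where there are three numbers: the shift along the world's x, y, z each as a share of 4 cm, from -1 to 1, then the turn, a rotation vector about the world's x, y, z each as a share of 0.1 rad, from -1 to 1, then the closure, from 0 (fully open) to 1 (shut). In form: [[[x, y, z], [wx, wy, wz], jaw], ...]. A call has 1 to 8 rows; each row shifts and turns the commanded pose from where the row before left it; what a row does not reach is not made up. A row lasts 1/10 s, in which the tool goes at most 50 mm and 8.59 degrees, less where a joint would pass 70% of its speed; a pose out of reach is approached as far as the arm can. A call with a number of a shift or a turn outside -1 to 1 is refused whole. A call with a gripper value outside its range is refused whole. The fingers move at their own pace and stop on an object; "force" is the grip in N (left out, the last holds). Time passes only in rows, so rows that do not move let the fingers close. It gives the time, the measured TCP pose, the force and the opening at its end, in the units of the state.
- arm.state(): the state, without advancing time (a new reading comes with each control period).
- arm.read_camera(name): name is "scene" or "side" or "wrist"; returns a dict with "img" (420x560x3 uint8, blue, green, red), "camera_matrix" (3x3 intrinsics, pixels), "eye" and "attitude" of the camera in the world. Camera axes: x right, y up, looking along -z (the intrinsics and any distortion apply to the point x, -y, -z); pixel columns grow to the right and rows downward; lengths in mm; the calibration is good to about 2 mm. A picture is of the moment at which its call begins. There is no depth.
- arm.hand_in(): hands the job in, once; it reports no verdict.
The state is a dict: "clock": time; "joints": joint angles; "qvel": joint speeds; "joint_efforts": joint torques, N m; "eef_pos": TCP position; "ee_rot": TCP orientation; "wrist_force": force on the tool from outside, world axes, zero at the start; "ft_torque": the same for the moment, N m; "gripper_width": opening from 0.0 (shut) to 1.0 (fully open).
Only numpy, scipy, OpenCV 4.12 (cv2) and the standard library are available. Lean on these libraries where they do the work, as an engineer would, in place of code of your own. Each camera call takes 0.05 s, during which the arm holds its last target. There are 200 camera calls.

## Working session

There is one attempt and no reset: what is moved stays moved. The work goes in short steps, Python scripts to look and compute and a tool call to move; the robot and the scene stay as the last step left them, time stands still between calls to the robot, and variables do not carry over. Pictures are saved under pics/ and viewed, about 8 in all and at most 12, crops included, and the job is handed in when it is done.

Besides the shell and the picture viewer there is one more tool, called after "Request:" by a JSON object that holds its "api" and its "payload", one argument or row to a line. servo_tool: Moves the arm, as the interface text tells. Shift numbers are shares of 4 cm and turn numbers shares of 0.1 rad, none past 1 either way. Its arguments: {"type":"object","properties":{"rows":{"type":"array","items":{"type":"array"}},"force":{"type":"number"}},"required":["rows"]}

```bash
mkdir -p pics; ls
cat > h.py <<'E'
import numpy as np, cv2
from rig import arm
from scipy.spatial.transform import Rotation as R
def rot(a):
    a=np.array(a,float)
    return a if a.shape==(3,3) else R.from_quat(a[[1,2,3,0]]).as_matrix()
def ray(c,u,v):
    K=np.array(c["camera_matrix"]); d=np.linalg.solve(K,[u,v,1.]); d=np.array([d[0],-d[1],-d[2]])
    return np.array(c["eye"],float), rot(c["attitude"])@d
def onz(c,u,v,z):
    e,d=ray(c,u,v); return e+d*(z-e[2])/d[2]
def proj(c,p):
    q=rot(c["attitude"]).T@(np.array(p,float)-np.array(c["eye"])); q=np.array(c["camera_matrix"])@[q[0],-q[1],-q[2]]
    return q[:2]/q[2]
E
python3 - <<'E'
from h import *
for n in ["scene","side","wrist"]:
    c=arm.read_camera(n); cv2.imwrite(f"pics/{n}0.png",c["img"]); print(n,c["eye"],c["attitude"],[k for k in c]); print(c["camera_matrix"])
a=cv2.imread("pics/scene0.png");b=cv2.imread("pics/side0.png")
s=arm.state();print(s)
E
```

```text
pics
scene [1345.99160674 -109.63558452  927.40035075] [0.69952568 0.27570719 0.24045464 0.61386556] ['img', 'camera_matrix', 'eye', 'attitude']
[[397.30672987   0.         279.77932126]
 [  0.         397.30672987 216.49614937]
 [  0.           0.           1.        ]]
side [  11.9933875  -630.52255243  891.79792041] [ 0.86362286  0.35884074 -0.13537117 -0.32720563] ['img', 'camera_matrix', 'eye', 'attitude']
[[412.48566987   0.         281.58122708]
 [  0.         412.48566987 212.59562987]
 [  0.           0.           1.        ]]
wrist [124.78345137 593.21442709 373.47050524] [ 0.80748871 -0.13638438 -0.0946005   0.56604949] ['img', 'camera_matrix', 'eye', 'attitude']
[[361.80010813   0.         276.19672613]
 [  0.         361.80010813 212.83517542]
 [  0.           0.           1.        ]]
{'clock': 0.15, 'joints': array([ 1.16628990e+00,  9.17310495e-02,  1.23160171e+00, -2.91689016e-05,
        1.81976961e+00, -5.67111721e-02]), 'qvel': array([ 0.00053013, -0.00170889, -0.00299318, -0.00058915,  0.00200713,
       -0.00149133]), 'joint_efforts': array([ 9.22312101e-04, -4.59369779e+01, -4.18526995e+01, -1.26372415e-04,
        9.45468200e-03,  1.65090648e-05]), 'eef_pos': array([204.53311082, 564.13008315, 403.78764405]), 'ee_rot': array([ 4.09647646e-04,  8.18789312e-01,  5.74093627e-01, -6.34188261e-04]), 'wrist_force': array([ 0.45605082, -0.12337788,  0.48631816]), 'ft_torque': array([-0.02583407,  0.027163  , -0.02153734]), 'gripper_width': 1.000710847030021}
```

View pics/scene0.png

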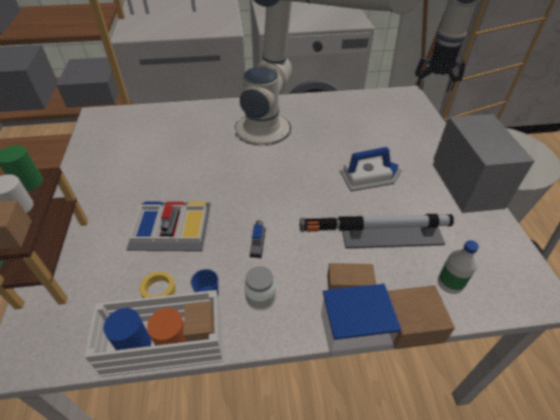

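View pics/side0.png

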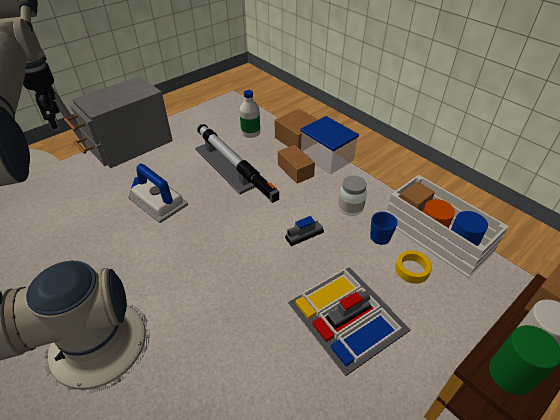

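The scene view shows the blue slot at (145,222), red at (170,220), yellow at (192,222), the nozzle at (257,237) and the handle at (320,224) with its orange button at (313,226). The side view shows the nozzle at (304,230), the handle end at (270,193) and the blue slot at (367,337).

Run:
```python
from h import *
Rg={"scene":{"blue":((128,200,160,240),(250,215,266,245)),"yellow":((180,200,206,240),),"orange":((300,215,328,236),)},
"side":{"blue":((330,308,405,368),(290,212,320,240)),"yellow":((290,270,370,322),),"orange":((250,175,282,205),)}}
hs={"blue":((105,120,60),(125,255,255)),"yellow":((20,120,100),(35,255,255)),"orange":((3,130,110),(18,255,255))}
for n in ["scene","side"]:
    c=arm.read_camera(n); h=cv2.cvtColor(c["img"],cv2.COLOR_BGR2HSV)
    for k,rs in Rg[n].items():
        m=cv2.inRange(h,*hs[k])
        for (a,b,x,y) in rs:
            mm=np.zeros_like(m); mm[b:y,a:x]=m[b:y,a:x]
            N,l,st,ce=cv2.connectedComponentsWithStats(mm)
            for i in range(1,N):
                if st[i,4]<12: continue
                pts=cv2.findContours((l==i).astype('uint8'),0,2)[0][0]
                r=cv2.minAreaRect(pts); bx=cv2.boxPoints(r)
                print(n,k,st[i],ce[i].round(1))
                for z in ((10,22) if k!="orange" and a!=250 and a!=290 else (60,65,)):
                    print("  z",z,"cen",onz(c,*ce[i],z).round(0)[:2],"corners",[tuple(onz(c,*p,z).round(0)[:2].astype(int)) for p in bx])
    im=c["img"]
    crop=im[195:260,230:350] if n=="scene" else im[170:250,225:335]
    cv2.imwrite(f"pics/{n}_c.png",cv2.resize(crop,None,fx=5,fy=5,interpolation=cv2.INTER_CUBIC))
a=cv2.imread("pics/scene_c.png");b=cv2.imread("pics/side_c.png")
w=600;a=cv2.resize(a,(480,260));b=cv2.resize(b,(480,349))
cv2.imwrite("pics/cc.png",np.vstack([a,b]))
```

```text
scene blue [145 202  15   2  29] [152.2 202.5]
  z 10 cen [ 385. -400.] corners [(np.int64(380), np.int64(-424)), (np.int64(386), np.int64(-378)), (np.int64(391), np.int64(-378)), (np.int64(385), np.int64(-423))]
  z 22 cen [ 398. -396.] corners [(np.int64(393), np.int64(-419)), (np.int64(398), np.int64(-375)), (np.int64(403), np.int64(-375)), (np.int64(397), np.int64(-419))]
scene blue [138 212  19  24 292] [146.8 223.6]
  z 10 cen [ 477. -409.] corners [(np.int64(520), np.int64(-433)), (np.int64(411), np.int64(-421)), (np.int64(431), np.int64(-384)), (np.int64(538), np.int64(-398))]
  z 22 cen [ 489. -405.] corners [(np.int64(531), np.int64(-429)), (np.int64(423), np.int64(-417)), (np.int64(443), np.int64(-380)), (np.int64(548), np.int64(-395))]
scene blue [253 225   9  13  97] [257.1 231.1]
  z 60 cen [595. -75.] corners [(np.int64(570), np.int64(-84)), (np.int64(573), np.int64(-61)), (np.int64(619), np.int64(-66)), (np.int64(616), np.int64(-88))]
  z 65 cen [600. -75.] corners [(np.int64(575), np.int64(-85)), (np.int64(578), np.int64(-62)), (np.int64(623), np.int64(-66)), (np.int
[... 2695 characters left out ...]
6.6]
  z 60 cen [ 399. -272.] corners [(np.int64(389), np.int64(-244)), (np.int64(418), np.int64(-243)), (np.int64(409), np.int64(-299)), (np.int64(382), np.int64(-298))]
  z 65 cen [ 397. -274.] corners [(np.int64(387), np.int64(-246)), (np.int64(415), np.int64(-246)), (np.int64(407), np.int64(-301)), (np.int64(380), np.int64(-300))]
side orange [268 182   9   7  23] [271.7 185.1]
  z 60 cen [621. 105.] corners [(np.int64(619), np.int64(123)), (np.int64(627), np.int64(125)), (np.int64(622), np.int64(86)), (np.int64(614), np.int64(84))]
  z 65 cen [617. 100.] corners [(np.int64(615), np.int64(118)), (np.int64(623), np.int64(121)), (np.int64(618), np.int64(82)), (np.int64(610), np.int64(80))]
```

View pics/cc.png

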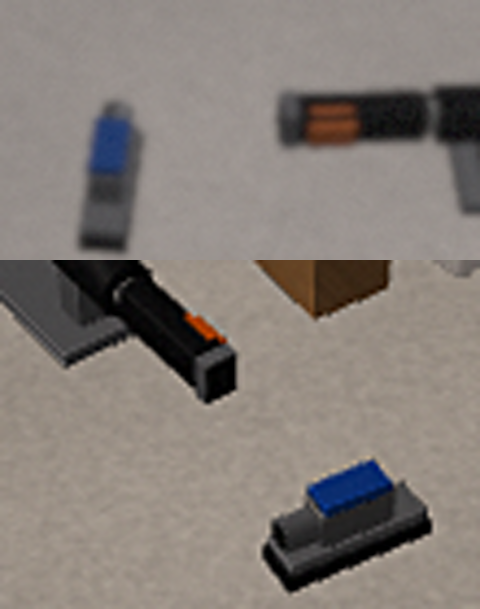

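The crops show the nozzle's cap with its stub toward the robot (-x), lying about parallel to the slot. The handle points toward -y, with its button facing +x. Estimates: nozzle (591,-74), yaw about -8°; blue slot (479,-406), yaw about -7.7°. Next I move above the nozzle for a close look.

Request:
{"api": "servo_tool", "payload": {
  "rows": [
    [[0.6,-1,0],[0,0,0.13],0],
    [[0.6,-1,0],[0,0,0.13],0],
    [[0.6,-1,0],[0,0,0.13],0],
    [[0.6,-1,0],[0,0,0.13],0],
    [[0.6,-1,0],[0,0,0.13],0],
    [[0.6,-1,0],[0,0,0.13],0],
    [[0.6,-1,0],[0,0,0.13],0],
    [[0.6,-1,0],[0,0,0.13],0]
  ],
  "force": 40
}}

```text
clock: 1.05
eef_pos: [396.9, 242.3, 404.8]
ee_rot: [0.0, 0.788, 0.616, 0.0]
wrist_force: [-0.0, -0.2, 0.6]
gripper_width: 1.002
```

Request:
{"api": "servo_tool", "payload": {
  "rows": [
    [[0.6,-1,0],[0,0,0.13],0],
    [[0.6,-1,0],[0,0,0.13],0],
    [[0.6,-1,0],[0,0,0.13],0],
    [[0.6,-1,0],[0,0,0.13],0],
    [[0.6,-1,0],[0,0,0.13],0],
    [[0.6,-1,0],[0,0,0.13],0],
    [[0.6,-0.9,0],[0,0,0.13],0],
    [[0,0,0],[0,0,0],0]
  ]
}}

```text
clock: 1.85
eef_pos: [566.2, -36.2, 402.8]
ee_rot: [-0.0, 0.761, 0.649, -0.001]
wrist_force: [-0.1, 0.8, -1.2]
gripper_width: 1.001
```

```bash
cat > w.py <<'E'
from h import *
import sys
def look(tag):
    s=arm.state(); c=arm.read_camera("wrist"); cv2.imwrite(f"pics/{tag}.png",c["img"])
    x=rot(s["ee_rot"])[:,0]; print("t",s["clock"],"tcp",s["eef_pos"].round(1),"yaw",np.degrees(np.arctan2(x[1],x[0])).round(2),"F",s["wrist_force"].round(1),"w",round(s["gripper_width"],3))
    return s,c
def blobs(c,lo,hi,z,mn=150):
    h=cv2.cvtColor(c["img"],cv2.COLOR_BGR2HSV); m=cv2.inRange(h,lo,hi)
    for k in cv2.findContours(m,0,2)[0]:
        if cv2.contourArea(k)<mn: continue
        P=np.array([onz(c,*p[0],z)[:2] for p in k],np.float32)
        (cx,cy),(w,hh),a=cv2.minAreaRect(P)
        if w<hh: a-=90
        print("px",k[:,0].mean(0).round(),"cen",round(cx,1),round(cy,1),"size",round(max(w,hh),1),round(min(w,hh),1),"ang",round(a,1))
E
python3 - <<'E'
from w import *
s,c=look("w1")
blobs(c,(105,120,50),(125,255,255),60)
blobs(c,(3,130,90),(18,255,255),76,30)
E
```

```text
t 1.85 tcp [566.2 -36.2 402.8] yaw 80.95 F [-0.1  0.8 -1.2] w 1.001
px [164. 365.] cen 739.3 -186.7 size 74.9 10.9 ang -25.1
px [244. 218.] cen 589.7 -72.5 size 50.1 24.8 ang -11.6
px [509. 350.] cen 752.5 153.4 size 111.6 55.0 ang 81.0
px [427. 215.] cen 606.0 88.6 size 33.5 11.7 ang 85.0
```

View pics/w1.png

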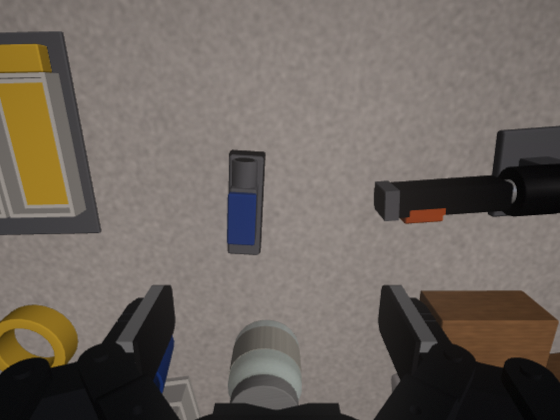

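The wrist view shows the nozzle at (246,203), its blue cap at (242,219) and its stub toward -x. The handle's end is at (385,203) and its button at (425,215). The jar is at (265,360), well beyond the nozzle. One quick check of the foot ends, then I go down.

Run:
```python
from w import *
s,c=look("w1b")
a=onz(c,247.5,151,20);b=onz(c,244,254,23);print(a,b,(a+b)/2,np.linalg.norm(a-b),np.degrees(np.arctan2(*(b-a)[1::-1])),c["eye"])
for p in [(228,150,),(265,152),(227,253),(260,254)]: print(onz(c,*p,20))
h=cv2.cvtColor(c["img"],cv2.COLOR_BGR2HSV);m=cv2.inRange(h,(0,0,0),(255,255,85));m[:140]=0;m[270:]=0;m[:,:215]=0;m[:,280:]=0
m2=m|cv2.inRange(h,(105,120,50),(125,255,255))
k=max(cv2.findContours(m,0,2)[0],key=cv2.contourArea)
P=np.array([onz(c,*p[0],15)[:2] for p in k],np.float32);print(cv2.minAreaRect(P))
```

```text
t 1.9 tcp [565.4 -34.2 403.3] yaw 81.03 F [0.1 0.4 0.3] w 1.001
[534.24854336 -57.39450944  20.        ] [641.05110696 -80.70403362  23.        ] [587.64982516 -69.04927153  21.5       ] 109.35776839588249 -12.311675480865842 [481.58383747 -20.69021234 373.29423436]
[530.31977696 -75.9855549   20.        ]
[537.87903593 -40.69856906  20.        ]
[638.40126917 -99.02742588  20.        ]
[645.10536009 -64.23381797  20.        ]
((589.8875732421875, -73.26801300048828), (36.7164421081543, 112.51988220214844), 77.77808380126953)
```

Request:
{"api": "servo_tool", "payload": {
  "rows": [
    [[0.6,-0.95,0],[0,0,-0.5],0.2],
    [[0,0,-1],[0,0,0],0.2],
    [[0,0,-1],[0,0,0],0.2],
    [[0,0,-1],[0,0,0],0.2],
    [[0,0,-1],[0,0,0],0.2],
    [[0,0,0],[0,0,0],0.2],
    [[0,0,0],[0,0,0],0.2]
  ]
}}

```text
clock: 2.65
eef_pos: [588.2, -68.9, 245.4]
ee_rot: [-0.0, 0.775, 0.632, -0.0]
wrist_force: [0.8, -0.6, 0.7]
gripper_width: 0.796
```

Run:
```python
from w import *
s,c=look("w2")
blobs(c,(105,120,50),(125,255,255),60)
```

```text
t 2.65 tcp [588.2 -68.9 245.4] yaw 78.46 F [ 0.8 -0.6  0.7] w 0.796
px [269. 269.] cen 589.2 -73.1 size 51.3 25.3 ang -12.5
```

View pics/w2.png

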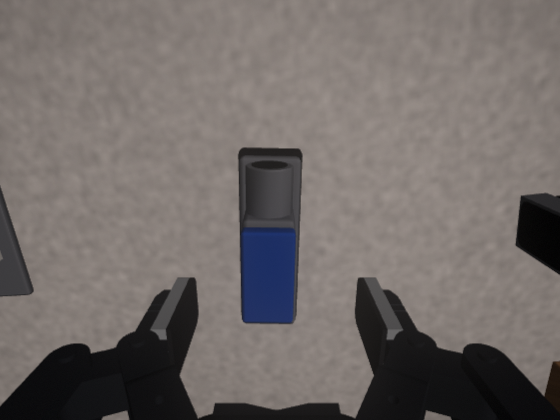

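The cap at (269,275) sits between the open pads. I shift 4 mm in -y, descend and close.

Request:
{"api": "servo_tool", "payload": {
  "rows": [
    [[0,-0.1,-0.5],[0,0,0],0.2],
    [[0,0,-0.56],[0,0,0],0.2],
    [[0,0,0],[0,0,0],0.2],
    [[0,0,0],[0,0,0],1],
    [[0,0,0],[0,0,0],1],
    [[0,0,0],[0,0,0],1],
    [[0,0,0],[0,0,0],1],
    [[0,0,0],[0,0,0],1]
  ]
}}

```text
clock: 3.5
eef_pos: [589.1, -73.9, 204.8]
ee_rot: [0.001, 0.775, 0.632, 0.001]
wrist_force: [-0.2, 0.9, 6.0]
gripper_width: 0.3
```

Request:
{"api": "servo_tool", "payload": {
  "rows": [
    [[0,0,0.5],[0,0,0],1],
    [[0,0,1],[0,0,0],1],
    [[0,0,1],[0,0,0],1],
    [[0,0,1],[0,0,0],1],
    [[0,0,0],[0,0,0],1]
  ]
}}

```text
clock: 4.0
eef_pos: [589.0, -74.0, 350.6]
ee_rot: [0.005, 0.775, 0.632, 0.004]
wrist_force: [-0.5, 0.7, -0.2]
gripper_width: 0.298
```

Run:
```python
from w import *
s,c=look("w3")
for z in (60,200): blobs(c,(105,120,50),(125,255,255),s["eef_pos"][2]-143)
```

```text
t 4.0 tcp [589.  -74.  350.6] yaw 78.38 F [-0.5  0.7 -0.2] w 0.298
px [280. 315.] cen 588.6 -73.4 size 51.9 25.1 ang -12.2
px [280. 315.] cen 588.6 -73.4 size 51.9 25.1 ang -12.2
```

View pics/w3.png

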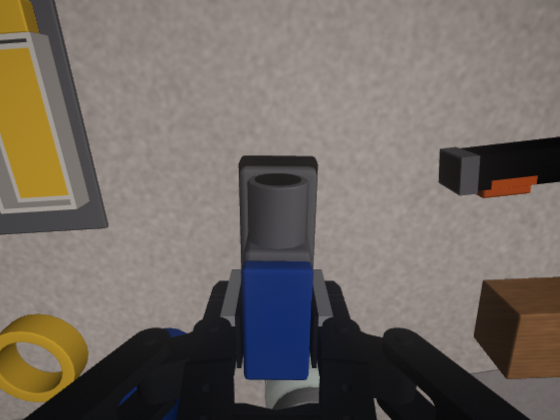

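The nozzle is held level between the pads: the cap is at (278,320) and the jaw opening is 0.30. I go beside the slot so that it shows clear of the nozzle.

Request:
{"api": "servo_tool", "payload": {
  "rows": [
    [[-0.46,-0.9,0],[0,0,0.1],1],
    [[-0.46,-0.9,0],[0,0,0.1],1],
    [[-0.46,-0.9,0],[0,0,0.1],1],
    [[-0.46,-0.9,0],[0,0,0.1],1],
    [[-0.46,-0.9,0],[0,0,0.1],1],
    [[-0.46,-0.9,0],[0,0,0.1],1],
    [[0,0,0],[0,0,0],1],
    [[0,0,0],[0,0,0],1]
  ]
}}

```text
clock: 4.85
eef_pos: [477.6, -290.5, 340.3]
ee_rot: [-0.002, 0.756, 0.654, -0.0]
wrist_force: [-0.1, 0.8, -2.0]
gripper_width: 0.301
```

Run:
```python
from w import *
s,c=look("w4")
print("floor z10");blobs(c,(105,120,50),(125,255,255),10)
print("label z22");blobs(c,(105,120,50),(125,255,255),22)
print("yellow10");blobs(c,(20,120,100),(35,255,255),10)
```

```text
t 4.85 tcp [ 477.6 -290.5  340.3] yaw 81.69 F [-0.1  0.8 -2. ] w 0.301
floor z10
px [280. 311.] cen 609.7 -308.7 size 136.4 67.0 ang -9.2
px [138. 210.] cen 480.0 -406.4 size 118.9 48.0 ang -7.9
px [126. 122.] cen 401.0 -397.0 size 61.1 24.3 ang 81.7
label z22
px [280. 311.] cen 601.1 -307.5 size 131.0 64.3 ang -9.2
px [138. 210.] cen 476.6 -401.3 size 114.2 46.1 ang -7.9
px [126. 122.] cen 400.7 -392.3 size 58.7 23.3 ang 81.7
yellow10
px [264. 396.] cen 694.6 -335.8 size 62.8 38.2 ang 72.6
px [318. 204.] cen 499.3 -266.6 size 119.5 49.8 ang -7.9
px [304. 119.] cen 420.7 -254.6 size 57.9 25.1 ang 81.7
```

View pics/w4.png

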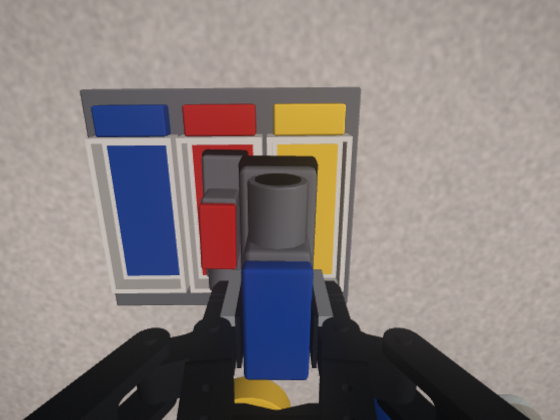

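The rack is clear: blue floor at (143,210), blue label at (131,121), and the brush head in the middle slot. Slot centre is about (480,-404), yaw -8°. I move over it and part-way down.

Request:
{"api": "servo_tool", "payload": {
  "rows": [
    [[0.02,-0.95,0],[0,0,0.05],1],
    [[0.02,-0.95,0],[0,0,0],1],
    [[0.02,-0.95,0],[0,0,0],1],
    [[0,0,0],[0,0,0],1],
    [[0,0,-0.8],[0,0,0],1],
    [[0,0,-0.8],[0,0,0],1],
    [[0,0,-0.4],[0,0,0],1],
    [[0,0,0],[0,0,0],1]
  ]
}}

```text
clock: 5.7
eef_pos: [480.7, -402.1, 258.3]
ee_rot: [-0.004, 0.754, 0.657, -0.0]
wrist_force: [-0.7, 0.2, -2.1]
gripper_width: 0.296
```

Run:
```python
from w import *
s,c=look("w5")
```

```text
t 5.7 tcp [ 480.7 -402.1  258.3] yaw 82.2 F [-0.7  0.2 -2.1] w 0.296
```

View pics/w5.png

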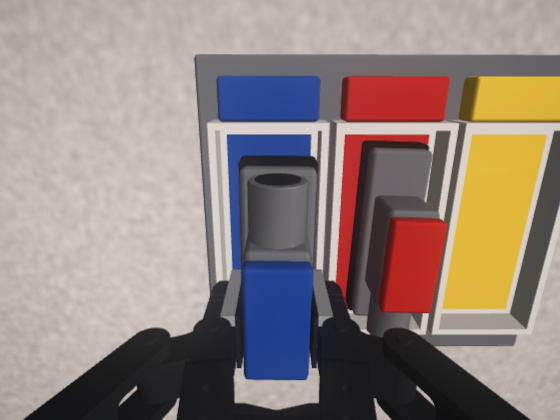

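The nozzle is over the blue slot. At row 124 the tray's outer walls are at columns 211 and 329, so the nozzle sits a few px to the +y side. I turn those into a correction.

Run:
```python
from w import *
s,c=look("w5b")
a=onz(c,210.5,122,28);b=onz(c,329,122,28);print(a,b,np.linalg.norm(a-b))
m=(a+b)/2; ax=np.array([np.cos(-.14),np.sin(-.14),0]); print("slot cen from wall",m+68*ax)
a=onz(c,218,98,22);b=onz(c,320,98,22);print("label",(a+b)/2,np.linalg.norm(a-b),(a+b)/2+80*ax)
e=onz(c,278,158,s["eef_pos"][2]-205+22);print("nozzle -x end",e,e+55*ax,onz(c,278,320,s["eef_pos"][2]-205+60))
```

```text
t 5.75 tcp [ 480.9 -402.7  261.1] yaw 82.19 F [-0.7  0.4  0.2] w 0.297
[ 409.22298847 -428.31466552   28.        ] [ 418.06619496 -364.17657738   28.        ] 64.7448581120004
slot cen from wall [ 480.97927946 -405.73455325   28.        ]
label [ 401.34255065 -394.98881656   22.        ] 56.19542604178468 [ 480.55983034 -406.15226573   22.        ]
nozzle -x end [ 424.72657819 -393.55828382   78.07919523] [ 479.18845798 -401.23315513   78.07919523] [ 478.1934948  -401.09276389  116.07919523]
```

Request:
{"api": "servo_tool", "payload": {
  "rows": [
    [[0.04,-0.11,0],[0,0,0],1],
    [[0,0,-0.5],[0,0,0],1],
    [[0,0,-0.4],[0,0,0],1],
    [[0,0,-0.2],[0,0,0],1],
    [[0,0,0],[0,0,0],1],
    [[0,0,0],[0,0,0],1]
  ]
}}

```text
clock: 6.4
eef_pos: [482.2, -408.4, 218.7]
ee_rot: [0.0, 0.754, 0.657, 0.0]
wrist_force: [-0.1, -0.3, -0.8]
gripper_width: 0.296
```

Request:
{"api": "servo_tool", "payload": {
  "rows": [
    [[0,0,-0.09],[0,0,0],1],
    [[0,0,0],[0,0,0],1],
    [[0,0,0],[0,0,0],0.6],
    [[0,0,0],[0,0,0],0.5],
    [[0,0,0],[0,0,0],0.5],
    [[0,0,0.3],[0,0,0],0.5],
    [[0,0,0.8],[0,0,0],0.5],
    [[0,0,1],[0,0,0],0.5]
  ]
}}

```text
clock: 7.2
eef_pos: [481.8, -408.0, 298.3]
ee_rot: [-0.002, 0.754, 0.657, -0.0]
wrist_force: [0.8, -1.2, 0.4]
gripper_width: 0.502
```

Request:
{"api": "servo_tool", "payload": {
  "rows": [
    [[0.3,1,1],[0,0,-0.5],0.3],
    [[0.3,1,0.6],[0,0,-1],0.2],
    [[0.3,1,0],[0,0,-1],0.2],
    [[0,0,0],[0,0,0],0.2]
  ]
}}

```text
clock: 7.6
eef_pos: [517.8, -289.7, 360.7]
ee_rot: [0.002, 0.829, 0.559, 0.002]
wrist_force: [-0.4, -0.9, -0.4]
gripper_width: 0.798
```

Run:
```python
from w import *
s,c=look("w6")
blobs(c,(105,120,50),(125,255,255),70)
c=arm.read_camera("side");cv2.imwrite("pics/s6.png",c["img"])
a=cv2.resize(c["img"][255:385,280:420],None,fx=3,fy=3); b=cv2.imread("pics/w6.png")
cv2.imwrite("pics/m6.png",np.hstack([cv2.resize(a,(370,390)),cv2.resize(b,(430,390))]))
```

```text
t 7.6 tcp [ 517.8 -289.7  360.7] yaw 67.93 F [-0.4 -0.9 -0.4] w 0.798
px [115. 217.] cen 482.3 -405.7 size 49.9 28.1 ang -8.5
px [150. 176.] cen 472.3 -378.8 size 97.2 38.0 ang -7.5
px [104. 105.] cen 406.8 -370.8 size 50.4 19.6 ang 82.0
```

View pics/m6.png

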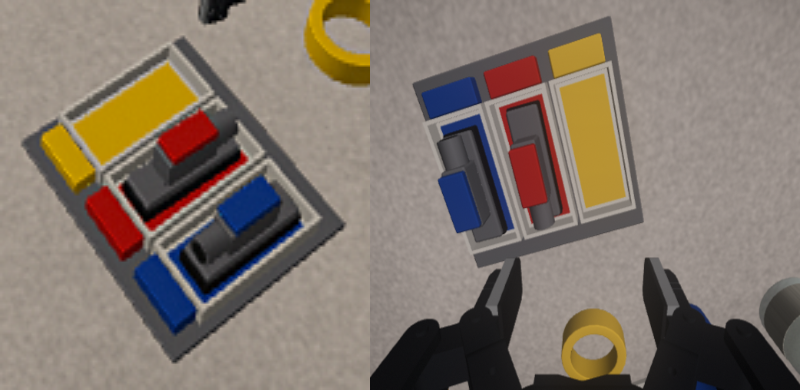

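The nozzle lies flat in the blue slot: the cap is at (482,-406) against a slot centre of (481,-406), yaw -8.5°. The brush head is undisturbed. Next I go to the handle, turning the jaws to close across it.

Request:
{"api": "servo_tool", "payload": {
  "rows": [
    [[0.14,0.72,0.04],[0,0,-0.98],0.1],
    [[0.14,0.72,0.04],[0,0,-0.98],0.1],
    [[0.14,0.72,0.04],[0,0,-0.98],0.1],
    [[0.14,0.72,0.04],[0,0,-0.98],0.1],
    [[0.14,0.72,0.04],[0,0,-0.98],0.1],
    [[0.14,0.72,0.04],[0,0,-0.98],0.1],
    [[0.14,0.72,0.04],[0,0,-0.98],0.1]
  ]
}}

```text
clock: 8.4
eef_pos: [555.7, -92.5, 368.3]
ee_rot: [0.0, 0.97, 0.244, -0.0]
wrist_force: [0.6, 0.3, -0.7]
gripper_width: 0.9
```

Request:
{"api": "servo_tool", "payload": {
  "rows": [
    [[0.14,0.72,0.04],[0,0,-0.98],0.1],
    [[0.14,0.72,0.04],[0,0,-0.98],0.1],
    [[0.14,0.72,0.04],[0,0,-0.98],0.1],
    [[0.14,0.72,0.04],[0,0,-0.98],0.1],
    [[0.14,0.72,0.04],[0,0,-0.98],0.1],
    [[0.14,0.72,0.04],[0,0,-0.98],0.1],
    [[0,0,0],[0,0,0],0.1],
    [[0,0,0],[0,0,0],0.1]
  ]
}}

```text
clock: 9.2
eef_pos: [589.6, 79.9, 377.6]
ee_rot: [0.0, 0.999, -0.045, -0.0]
wrist_force: [0.5, -0.2, 0.2]
gripper_width: 0.896
```

Run:
```python
from w import *
s,c=look("w7")
blobs(c,(3,130,90),(18,255,255),76,30)
```

```text
t 9.2 tcp [589.6  79.9 377.6] yaw -5.12 F [ 0.5 -0.2  0.2] w 0.896
px [291. 202.] cen 600.8 85.6 size 30.8 5.5 ang 85.4
px [302. 180.] cen 609.2 89.1 size 36.1 6.1 ang 85.9
px [500.  95.] cen 761.5 155.8 size 98.4 65.4 ang 81.2
```

View pics/w7.png

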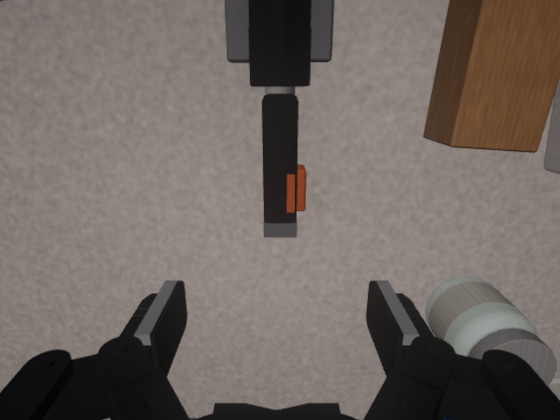

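The handle shows at columns 264–298, rows 95–237. The button is at (301,188), with an orange stripe on the handle top at (291,193). The tube's mouth is around row 85 and the jar is off to the right.

Run:
```python
from w import *
s,c=look("w7b"); g=cv2.cvtColor(c["img"],cv2.COLOR_BGR2GRAY)
d=(g<60).astype(int)
mid=[]
for r in range(105,215,10):
    q=c["img"][r]; h=cv2.cvtColor(c["img"][r:r+1],cv2.COLOR_BGR2HSV)[0]
    m=(h[:,2]<75)|((h[:,0]<19)&(h[:,1]>130)); i=np.where(m[255:298+12])[0]+255
    L=i.min()-.5; l=onz(c,L,r,82)
    dk=np.where(h[255:310,2]<75)[0]+255; Rr=onz(c,dk.max()+.5,r,82)
    print(r,L,dk.max()+.5,l[:2].round(1),Rr[:2].round(1),round(float(np.linalg.norm(Rr-l)),1))
h=cv2.cvtColor(c["img"],cv2.COLOR_BGR2HSV); m=cv2.inRange(h,(3,130,90),(18,255,255))
for k in cv2.findContours(m,0,2)[0]:
    if cv2.contourArea(k)<30: continue
    x=k[:,0]; print(x.min(0),x.max(0))
for n,u,v,z in [("btn top end",303,165.5,76),("btn bottom end",300,210.5,76),("stripe a",291,174,82),("stripe b",291,213,82),("handle end top",281,222,82),("end cap",281,237,82)]:
    print(n,onz(c,u,v,z).round(1))
```

```text
t 9.25 tcp [589.5  79.4 377.7] yaw -5.18 F [-0.1  1.  -0.2] w 0.898
105 261.5 297.5 [585.3 153. ] [610.6 150.7] 25.3
115 261.5 297.5 [584.6 146.2] [610.1 143.9] 25.6
125 261.5 297.5 [583.9 139.4] [609.6 137. ] 25.8
135 262.5 296.5 [583.9 132.3] [608.3 130. ] 24.6
145 262.5 296.5 [583.1 125.1] [607.8 122.9] 24.8
155 262.5 296.5 [582.4 117.8] [607.3 115.6] 25.0
165 262.5 297.5 [581.6 110.4] [607.5 108.1] 26.0
175 262.5 296.5 [580.8 102.9] [606.2 100.6] 25.5
185 262.5 296.5 [580.   95.2] [605.6  92.9] 25.7
195 263.5 296.5 [580.   87.3] [605.1  85. ] 25.2
205 263.5 296.5 [579.2  79.3] [604.5  77. ] 25.4
[287 174] [294 211]
[297 165] [305 209]
[451   0] [559 149]
btn top end [611.9 106.1  76. ]
btn bottom end [607.1  70.2  76. ]
stripe a [602.2 101.7  82. ]
stripe b [599.8  70.9  82. ]
handle end top [591.4  64.2  82. ]
end cap [590.3  51.5  82. ]
```

Grip point is about (592.7, 88, 65), with the handle axis at 85.3°. The measured width of about 25.5 mm and button length of 36 mm match the given sizes, and the stripe and end cap agree within about 2 mm. I go down around it.

Request:
{"api": "servo_tool", "payload": {
  "rows": [
    [[0.1,0.21,0],[0,0,0.06],0.1],
    [[0,0,-0.9],[0,0,0],0.1],
    [[0,0,-0.9],[0,0,0],0.1],
    [[0,0,-0.9],[0,0,0],0.1],
    [[0,0,-0.8],[0,0,0],0.1],
    [[0,0,-0.5],[0,0,0],0.1],
    [[0,0,0],[0,0,0],0.1],
    [[0,0,0],[0,0,0],0.1]
  ]
}}

```text
clock: 10.1
eef_pos: [593.5, 88.8, 218.5]
ee_rot: [-0.0, 0.999, -0.043, -0.0]
wrist_force: [0.7, 0.7, -0.1]
gripper_width: 0.902
```

Run:
```python
from w import *
s,c=look("w8")
```

```text
t 10.1 tcp [593.5  88.8 218.5] yaw -4.88 F [ 0.7  0.7 -0.1] w 0.902
```

View pics/w8.png

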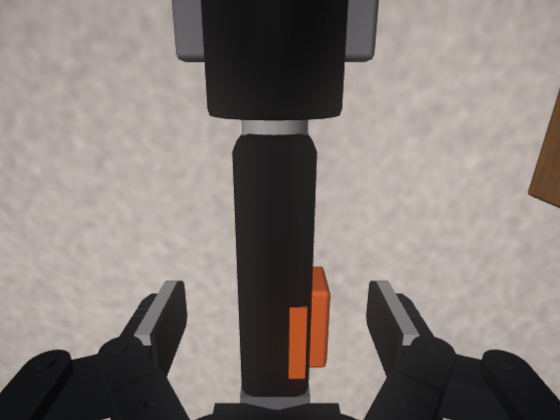

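The handle is centred between the pads, with the button at (320,318) level with the right finger. I close.

Request:
{"api": "servo_tool", "payload": {
  "rows": [
    [[0,0,0],[0,0,0],1],
    [[0,0,0],[0,0,0],1],
    [[0,0,0],[0,0,0],1],
    [[0,0,0],[0,0,0],1],
    [[0,0,0],[0,0,0],1],
    [[0,0,0],[0,0,0],1],
    [[0,0,0],[0,0,0],1],
    [[0,0,0],[0,0,0],1]
  ],
  "force": 50
}}

```text
clock: 10.95
eef_pos: [593.5, 89.1, 219.9]
ee_rot: [-0.0, 0.999, -0.042, 0.001]
wrist_force: [-2.9, -1.0, 6.4]
gripper_width: 0.316
```

The opening of 0.316 (the 26 mm block read 0.297) fits 28 mm, so the button is in. I start the pull.

Request:
{"api": "servo_tool", "payload": {
  "rows": [
    [[-0.02,-0.25,0],[0,0,0],1],
    [[-0.02,-0.25,0],[0,0,0],1],
    [[-0.02,-0.25,0],[0,0,0],1],
    [[-0.02,-0.25,0],[0,0,0],1]
  ]
}}

```text
clock: 11.35
eef_pos: [590.2, 50.1, 219.9]
ee_rot: [-0.001, 0.999, -0.042, 0.001]
wrist_force: [-2.9, 5.4, 5.8]
gripper_width: 0.318
```

Run:
```python
from w import *
s,c=look("w9")
h=cv2.cvtColor(c["img"],cv2.COLOR_BGR2HSV); m=cv2.inRange(h,(3,130,90),(18,255,255))
for k in cv2.findContours(m,0,2)[0]:
    if cv2.contourArea(k)>30: print(k[:,0].min(0),k[:,0].max(0))
```

```text
t 11.35 tcp [590.2  50.1 219.9] yaw -4.8 F [-2.9  5.4  5.8] w 0.318
[288 305] [305 376]
[309 289] [313 364]
```

The pull force is 5.4 N, which is the return spring, and the stripe keeps its place in the wrist image, so the handle comes along. I continue.

Request:
{"api": "servo_tool", "payload": {
  "rows": [
    [[-0.02,-0.25,0],[0,0,0],1],
    [[-0.02,-0.25,0],[0,0,0],1],
    [[-0.02,-0.25,0],[0,0,0],1],
    [[-0.02,-0.25,0],[0,0,0],1],
    [[-0.02,-0.25,0],[0,0,0],1],
    [[-0.02,-0.25,0],[0,0,0],1],
    [[-0.02,-0.25,0],[0,0,0],1]
  ]
}}

```text
clock: 12.1
eef_pos: [584.4, -19.8, 219.9]
ee_rot: [-0.002, 0.999, -0.042, 0.001]
wrist_force: [-5.1, 7.1, 8.1]
gripper_width: 0.321
```

Request:
{"api": "servo_tool", "payload": {
  "rows": [
    [[-0.005,-0.1,0],[0,0,0],1],
    [[-0.005,-0.1,0],[0,0,0],1],
    [[0,0,0],[0,0,0],1]
  ]
}}

```text
clock: 12.4
eef_pos: [583.8, -28.1, 219.8]
ee_rot: [-0.001, 0.999, -0.042, 0.0]
wrist_force: [-7.3, 5.4, 6.7]
gripper_width: 0.315
```

Request:
{"api": "servo_tool", "payload": {
  "rows": [
    [[0,-0.06,0],[0,0,0],1],
    [[0,-0.06,0],[0,0,0],1],
    [[0,0,0],[0,0,0],1],
    [[0,0,0],[0,0,0],1]
  ]
}}

```text
clock: 12.8
eef_pos: [583.7, -31.4, 219.8]
ee_rot: [-0.003, 0.999, -0.042, -0.0]
wrist_force: [-9.3, 11.7, 9.0]
gripper_width: 0.318
```

Run:
```python
from w import *
s,c=look("w10")
h=cv2.cvtColor(c["img"],cv2.COLOR_BGR2HSV); m=cv2.inRange(h,(3,130,90),(18,255,255))
for k in cv2.findContours(m,0,2)[0]:
    if cv2.contourArea(k)>30: print(k[:,0].min(0),k[:,0].max(0))
d=arm.read_camera("side"); cv2.imwrite("pics/s10.png",d["img"])
cv2.imwrite("pics/m10.png",np.hstack([cv2.resize(c["img"],(400,300)),cv2.resize(d["img"],(400,300))]))
```

```text
t 12.8 tcp [583.7 -31.4 219.8] yaw -4.77 F [-9.3 11.7  9. ] w 0.318
[287 305] [305 376]
[309 289] [313 364]
```

View pics/m10.png

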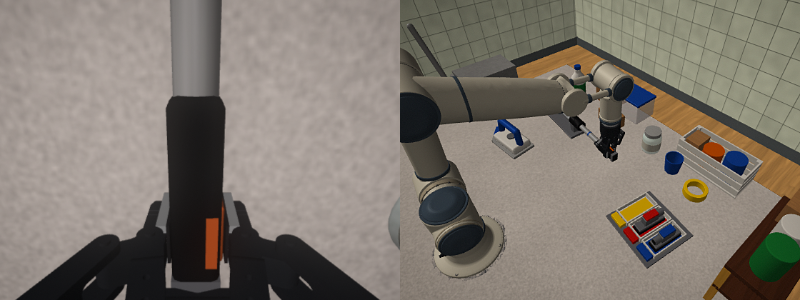

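The force has risen to 11.7 N at 120.6 mm of travel, so this is the hard stop. The stripe is at the same pixels as before, so nothing slipped. The nozzle is still in the blue slot and the bystanders are in place. I hand in.

Run:
```python
from w import *
arm.hand_in(); s=arm.state(); print(s["clock"],s["eef_pos"],s["wrist_force"],s["gripper_width"])
```

```text
the job is handed in; nothing more can be done
the job is handed in; nothing more can be done
```

The nozzle is in its blue slot and the pole is held fully out with the button squeezed. The job was handed in at about 13 s of the 48 s allowed, and no verdict was reported.

- **Nozzle:** I let go of it lying flat in the slot. From the wrist camera its cap was at about (482, -406) mm, against a measured slot centre of (481, -406). The last side view still shows it there.
- **Handle and button:** I pinched the handle over the button with 50 N. The jaw opening of 0.316–0.32 fits the 28 mm width with the button pressed in, allowing for how the gripper read on the 26 mm block.
- **Pull:** The tool moved about 120.6 mm. The force along the pull rose from about 5–7 N to 11.7 N at the end, which is the hard stop. The orange stripe stayed at the same pixels in the wrist image, so the handle did not slip in the grip.
- **Bystanders:** In the last side view they looked undisturbed; I judged this by eye only.

No check failed. My early estimates of the slot's y position differed by about 3 mm between views, and I corrected this before lowering the nozzle. A sideways force of about 9 N remained on the wrist at the end, far below the limit. I got no state reading after the hand-in, because the interface had closed.

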